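# Wipe the chocolate off the serving board and set out the jam

### The job

Clear the wooden serving board and set out the jam: pick up the red-handled scraper block and wipe all five pieces of chocolate off the board into the silver crumb tray under one of its edges, never touching the pieces with the gripper. Then stand the scraper upright on its narrow white rest, centred and lengthwise along it, and after that stand the jam jar upright in the middle of the cleared board. Do not knock the jar over, and leave the candlestick, the berry bowl and the goblet where they are.

Things in the scene. Friction and masses are not known exactly. Their poses are not given: they have to be found in the camera images.
- board: fixed wooden serving board, 200 (its x) x 240 (its y) mm plate, 18 mm thick, on short feet; top face 48 mm above the table. Origin on the table under its centre. The crumb tray is at its +y or its -y edge (it varies), the scraper rest at the other one; no rims.
- tray: fixed open silver crumb tray, 220 (x) x 140 (y) x 24 mm high, walls and floor 3 mm; axes parallel to the board's within 0.02 rad, its near wall tucked about 15 mm under the edge of the board. Origin under its centre, on the table.
- rest: fixed narrow white ceramic rest with red feet; flat top 130 (x) x 34 (y) mm, 42 mm above the table. Origin on the table under its centre; x runs along its length.
- scraper: loose scraper block, 0.18 kg, standing upright on its foot on the table. Steel foot 120 (x) x 24 (y) x 14 mm, a 10 mm thick web 90 mm long above it, and a red handle bar 96 (x) x 22 (y) mm from 42 to 76 mm above the underside. Origin at the centre of its underside; x runs along the blade, z up.
- jar: loose closed jam jar, dark red with a brass lid, 54 mm across, 80 mm high, about 0.22 kg, standing on the table at the other side of the board from the scraper. Origin at the centre of its underside.
- choc0: loose piece of dark chocolate, 30 x 24 x 11 mm, 11 g, lying on the board at the start. Origin at the centre of its underside.
- choc1: loose piece of dark chocolate, 30 x 24 x 11 mm, 11 g, lying on the board at the start. Origin at the centre of its underside.
- choc2: loose piece of dark chocolate, 30 x 24 x 11 mm, 11 g, lying on the board at the start. Origin at the centre of its underside.
- choc3: loose piece of dark chocolate, 30 x 24 x 11 mm, 11 g, lying on the board at the start. Origin at the centre of its underside.
- choc4: loose piece of dark chocolate, 30 x 24 x 11 mm, 11 g, lying on the board at the start. Origin at the centre of its underside.
- candlestick: bystander: silver candlestick with an unlit pink candle, 84 mm across the foot, 195 mm high. Origin under its centre.
- berries: bystander: glass bowl of strawberries, 110 mm across, about 60 mm high. Origin under its centre.
- goblet: bystander: brass goblet, 60 mm across, 110 mm high. Origin under its centre.

How it is judged (in metres and radians):
On the way, in this order (a step that is already met when the one before it is completed fails the run):
1. the scraper is held by the fingers, lifted clear of the table (height (world z) of scraper above 0.03 m and contact force between the fingers and scraper above 1 N), for 0.2 s.
2. all five pieces of chocolate lie in the crumb tray (x of choc0 in the frame of tray between -0.11 and 0.11 m and y of choc0 in the frame of tray between -0.07 and 0.07 m and z of choc0 in the frame of tray between -0.005 and 0.04 m and x of choc1 in the frame of tray between -0.11 and 0.11 m and y of choc1 in the frame of tray between -0.07 and 0.07 m and z of choc1 in the frame of tray between -0.005 and 0.04 m and x of choc2 in the frame of tray between -0.11 and 0.11 m and y of choc2 in the frame of tray between -0.07 and 0.07 m and z of choc2 in the frame of tray between -0.005 and 0.04 m and x of choc3 in the frame of tray between -0.11 and 0.11 m and y of choc3 in the frame of tray between -0.07 and 0.07 m and z of choc3 in the frame of tray between -0.005 and 0.04 m and x of choc4 in the frame of tray between -0.11 and 0.11 m and y of choc4 in the frame of tray between -0.07 and 0.07 m and z of choc4 in the frame of tray between -0.005 and 0.04 m), for 0.2 s.
3. the scraper stands on its rest, let go (x of scraper in the frame of rest between -0.025 and 0.025 m and y of scraper in the frame of rest between -0.012 and 0.012 m and z of scraper in the frame of rest between 0.037 and 0.047 m and angle between the x axis of scraper and the x axis of rest, either way round below 0.2 rad and angle between scraper's own z axis and vertical below 0.1 rad and contact force between the fingers and scraper below 0.1 N), for 0.2 s.
4. the jar stands in the middle of the board, let go (z of jar in the frame of board between 0.043 and 0.053 m and horizontal distance between jar and board below 0.035 m and angle between jar's own z axis and vertical below 0.1 rad and contact force between the fingers and jar below 0.1 N), for 0.2 s.
At the end, for the whole second after the job is handed in: All five chocolates lie in the tray (under 40 mm high). The scraper stands upright on the rest, within 25 mm of centre lengthwise, 12 mm across, 0.2 rad of its line. The jar stands upright within 35 mm of the board centre. Tilts under 0.1 rad; these things at rest (all of step 2 and x of scraper in the frame of rest between -0.025 and 0.025 m and y of scraper in the frame of rest between -0.012 and 0.012 m and z of scraper in the frame of rest between 0.037 and 0.047 m and angle between the x axis of scraper and the x axis of rest, either way round below 0.2 rad and angle between each of scraper, jar's own z axis and vertical below 0.1 rad and z of jar in the frame of board between 0.043 and 0.053 m and horizontal distance between jar and board below 0.035 m and linear speed of each of choc0, choc1, choc2, choc3, choc4, scraper, jar below 0.02 m/s); the robot touches nothing.
It fails at once if the gripper or arm touches a piece of chocolate (over 0.5 N) (contact force between any of the fingers, the arm and choc0 above 0.5 N or contact force between any of the fingers, the arm and choc1 above 0.5 N or contact force between any of the fingers, the arm and choc2 above 0.5 N or contact force between any of the fingers, the arm and choc3 above 0.5 N or contact force between any of the fingers, the arm and choc4 above 0.5 N).
It fails at once if the candlestick, the berry bowl or the goblet is moved more than 30 mm or tipped (distance of any of candlestick, berries, goblet from where it was at the start of the episode above 0.03 m or angle between any of candlestick, berries, goblet's own z axis and vertical above 0.4 rad).
It fails at once if the jar is knocked over (angle between jar's own z axis and vertical above 0.8 rad).
It also fails if it takes over 72 s, if anything falls off the work surface, if the arm or the gripper's body presses on something with over 40 N, if the wrist force passes 120 N, or if a joint passes its speed limit or range.

### The arm

A 6-joint arm with a two-finger parallel gripper is mounted at the origin on the work surface. World frame = base frame: x ahead of the robot, y to its left, z up, the work surface at z = 0. Lengths are in m, angles in degrees, forces in N, time in s.
With the tool pointing down it reaches from about 0.4 to 0.825 m from the base axis. Payload 7 kg.
Tool frame: the origin (TCP) lies on the centre line of the jaws, within the pads' length; the fingertips stand 19 mm ahead of it and the grasp point (between the pads) is the TCP; z points along the fingers, y is the line along which they close (so a half turn about z gives the same grasp; the last joint's range is limited). The gripper opens to 88 mm and grips with 3 to 60 N. Pads are 19 mm wide; open, the fingers measure 130 mm over their backs; the gripper's body (78 mm by 193 mm) begins 47 mm behind the grasp point.
Start: joints at [81.137, 20.546, 0.682, 0, -70.136, -16.507], TCP at [0.289, 0.61, 0.246] pointing down, gripper open.
Joint ranges: [-176.03, 176.03], [-82.01, 121.73], [-58.28, 71.71], [-173.87, 95.51], [-174.79, -0.11], [-173.66, 173.66]. Speed limits (degrees/s): [136.94, 136.94, 172.46, 180, 180, 180].

### API

Orientations are given as a 3x3 rotation matrix whose columns are the frame's x, y, z axes.
In Python, from station import robot, imaging, models gives the robot as it stands.
- The arm moves only by the tool carry_out, never from a script. Its argument "deltas" is a list that holds one entry, the list of rows, each a list of 6 numbers: the shift along the world's x, y, z as a fraction of full scale, then the turn, a rotation vector about the world's x, y, z as a fraction of full scale. A call has exactly 5 rows; each row is the pose to reach, as a shift and turn from the pose commanded when the call began, turning the shorter way round; what a row does not reach only later rows make up. Full scale, the value 1, is 0.2 m for a shift and pi rad for a turn. A row lasts 1/10 s, in which the tool goes at most 50 mm and 8.59 degrees, less where a joint would pass 70% of its speed; a pose out of reach is approached as far as the arm can. A call with a number of a shift or a turn outside -1 to 1 is refused whole. A call with a gripper value outside its range is refused whole. "fingers" is the opening, from -1 (shut) to 1 (fully open), set as the call begins (left out, the last holds). The fingers move at their own pace and stop on an object; the grip force is fixed at half the most. Time passes only in rows, so rows that repeat a pose let the fingers close, or fill a call up. It gives the time, the measured TCP pose, the force, the opening and the grip force at its end, in the units of the state.
- robot.sense(): the state, without advancing time (a new reading comes with each control period).
- imaging.capture(name): name is "side" or "top"; returns a dict with "pixels" (480x640x3 uint8, blue, green, red), "range_z" (480x640 float32, m along the optical axis (not along the pixel's ray), 0 where there is no reading), "fx", "fy", "cx", "cy" (pixels), "dist" ([k1, k2, p1, p2, k3] as OpenCV has them; the pictures are not rectified), "rvec" (rotation vector, rad) and "tvec" (3), from world to camera coordinates, as OpenCV has them. Camera axes: x right, y down, z forward; pixel columns grow to the right and rows downward; lengths in m; the calibration is good to about 2 mm. A picture is of the moment at which its call begins.
- robot.hand_in(): hands the job in; it is judged then, once.
Trained networks look in a picture, given as the dict that the camera call returned (one of the last four; its "shot" number tells which), for a name from the list of things; names that differ only in an ending like _2 or _b are one class to them, and where a whole thing is asked for, a point or a joint stands for the part that bears it (a point fixed in the world has none). Each returns a list of dicts, best first, with "conf" (0 to 1); they miss things now and then, are a little off and sometimes report something else, mostly with a low value. They report only what shows in the picture. A call takes as long as a camera call.
- models.find_in(picture, target): "at" ([x, y, z] in m, in the coordinates of the camera as it stood for that picture, good to about 4 mm: the middle of the surface that is visible of it).
- models.cut_out(picture, target): "mask" (480x640 bool, what is visible of it).
The state is a dict: "t": time; "joints": joint angles; "joint_velocities": joint speeds; "joint_efforts": joint torques, N m; "ee_pos": TCP position; "ee_rot": TCP orientation; "ft_force": force on the tool from outside, world axes, zero at the start; "wrist_torque": the same for the moment, N m; "gripper_width": opening from 0.0 (shut) to 1.0 (fully open); "grasp_force": force on a finger pad.
Only numpy, scipy, OpenCV 4.12 (cv2) and the standard library are available. Lean on these libraries where they do the work, as an engineer would, in place of code of your own. Each camera call takes 0.05 s, during which the arm holds its last target. There are 200 camera calls.

## Working session

There is one attempt and no reset: what is moved stays moved. The work goes in short steps, Python scripts to look and compute and a tool call to move; the robot and the scene stay as the last step left them, time stands still between calls to the robot, and variables do not carry over. Pictures are saved under pics/ and viewed, at most 10 in all, crops included, and the job is handed in when it is done.

Besides the shell and the picture viewer there is one more tool, called after "Request:" in YAML: its name, and indented under it one key for each argument. carry_out: Moves the arm, as the interface text tells. Shift numbers are shares of 0.2 m and turn numbers shares of pi rad, none past 1 either way. Its arguments: {"type":"object","properties":{"deltas":{"type":"array","items":{"type":"array","items":{"type":"array","items":{"type":"number"}}}},"fingers":{"type":"number"}},"required":["deltas"]}

```bash
mkdir -p pics
cat > h.py <<'E'
import numpy as np, cv2
from station import robot, imaging, models
def cam(n):
    p=imaging.capture(n); p["R"]=cv2.Rodrigues(np.array(p["rvec"],float))[0]; p["t"]=np.array(p["tvec"],float).ravel(); return p
def w(p,c): return (np.array(c)-p["t"])@p["R"]
def cloud(p,mask=None):
    K=np.array([[p["fx"],0,p["cx"]],[0,p["fy"],p["cy"]],[0,0,1]],float)
    m=p["range_z"]>0
    if mask is not None: m&=mask
    v,u=np.nonzero(m)
    if len(u)==0: return np.zeros((0,3))
    n=cv2.undistortPoints(np.stack([u,v],1).astype(float)[:,None],K,np.array(p["dist"],float))[:,0]
    z=p["range_z"][v,u]
    return w(p,np.c_[n*z[:,None],z])
def rect(P):
    (c,s,a)=cv2.minAreaRect((P[:,:2]*1000).astype(np.float32)); return np.round(c,1),np.round(s,1),round(a,1)
E
cat > look.py <<'E'
from h import *
for n in ["top","side"]:
    p=cam(n); cv2.imwrite(f"pics/{n}0.png",p["pixels"])
    print(n,"campos",np.round(-p["R"].T@p["t"],3))
    for o in ["board","tray","rest","scraper","jar","choc0","candlestick","berries","goblet"]:
        f=models.find_in(p,o); print(o,[(np.round(w(p,d["at"]),3).tolist(),round(d["conf"],2)) for d in f[:7]])
        if o!="choc0":
            c=models.cut_out(p,o)
            if c:
                P=cloud(p,c[0]["mask"]); 
                if len(P)>20:
                    zt=np.percentile(P[:,2],95); T=P[abs(P[:,2]-zt)<.006]
                    print("   mask",len(P),"ztop",round(zt,4),"top rect",*rect(T))
E
python3 look.py
```

```text
top campos [0.432 0.008 1.047]
board [([0.505, -0.03, 0.049], 0.8), ([0.759, -0.155, 0.111], 0.15)]
   mask 13426 ztop 0.0511 top rect [506.4 -33. ] [199.3 240.6] 2.9
tray [([0.524, -0.219, 0.003], 0.57), ([0.785, 0.012, 0.044], 0.35)]
   mask 7921 ztop 0.023 top rect [ 521.  -205.5] [219.5 141.6] 1.8
rest [([0.496, 0.142, 0.04], 0.68)]
   mask 1556 ztop 0.0447 top rect [498.3 142.8] [ 34.3 129. ] 79.0
scraper [([0.486, 0.293, 0.07], 0.88), ([0.491, -0.342, 0.08], 0.72)]
   mask 1455 ztop 0.0779 top rect [483.7 297.8] [93.1 23.3] 0.5
jar [([0.489, -0.34, 0.083], 0.57)]
   mask 1117 ztop 0.0824 top rect [ 491.1 -352.2] [45.8 46.8] 24.7
choc0 [([0.519, -0.09, 0.061], 0.65), ([0.44, -0.063, 0.061], 0.61), ([0.565, -0.068, 0.057], 0.54), ([0.442, -0.015, 0.059], 0.5), ([0.538, 0.008, 0.058], 0.45), ([0.502, -0.03, 0.045], 0.24)]
candlestick [([0.768, 0.135, 0.02], 0.69)]
   mask 1616 ztop 0.1937 top rect [776.6 143. ] [17.9 16.9] 10.8
berries [([0.522, -0.22, 0.004], 0.75), ([0.783, 0.01, 0.043], 0.64)]
   mask 2431 ztop 0.053 top rect [783.3  11.9] [106.4 103.2] 63.1
goblet [([0.759, -0
[... 489 characters left out ...]
9, 0.036], 0.69), ([0.441, -0.068, 0.057], 0.22)]
   mask 1792 ztop 0.0756 top rect [481.1 295.5] [93.6 23.5] 0.9
jar [([0.49, -0.351, 0.081], 0.8), ([0.566, -0.072, 0.062], 0.44)]
   mask 1113 ztop 0.0809 top rect [ 491.4 -347.2] [35.6 46.8] 62.6
choc0 [([0.439, -0.015, 0.061], 0.77), ([0.444, -0.068, 0.054], 0.71), ([0.516, -0.092, 0.06], 0.69), ([0.539, 0.004, 0.058], 0.67)]
candlestick [([0.767, 0.137, 0.041], 0.66)]
   mask 1726 ztop 0.1871 top rect [772.7 140. ] [13.9 18.5] 39.0
berries [([0.779, 0.003, 0.043], 0.72)]
   mask 2132 ztop 0.0511 top rect [783.   11.8] [106.1 105.8] 64.7
goblet [([0.763, -0.16, 0.089], 0.95)]
   mask 2054 ztop 0.1104 top rect [ 767. -155.] [53.3 55.3] 60.6
```

View pics/top0.png

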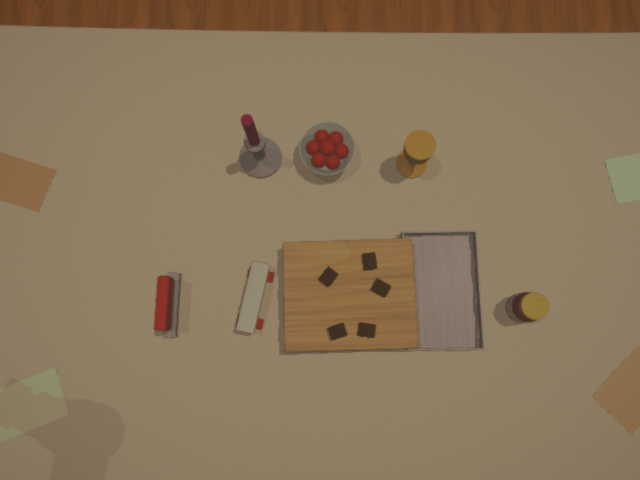

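Run:
```python
from h import *
s=robot.sense(); print(s["t"],np.round(s["ee_pos"],4),np.round(s["ee_rot"],3).tolist(),s["gripper_width"])
R=np.array(s["ee_rot"]); print("tool y yaw",np.degrees(np.arctan2(R[1,1],R[0,1])))
for n in ["top","side"]:
    p=cam(n); P=cloud(p)
    for name,c,r,z in [("jar",(.491,-.35),.05,(.07,.09)),("jarbody",(.491,-.35),.05,(.02,.09)),("scr",(.483,.297),.08,(.065,.085)),("foot",(.483,.297),.09,(.006,.02)),("choc",(.505,-.033),.11,(.055,.07))]:
        m=(np.hypot(P[:,0]-c[0],P[:,1]-c[1])<r)&(P[:,2]>z[0])&(P[:,2]<z[1]); Q=P[m]
        if len(Q)>9: print(n,name,len(Q),*rect(Q),np.round(Q.min(0),3),np.round(Q.max(0),3))
```

```text
1.8 [0.2892 0.6099 0.2456] [[0.904, -0.428, -0.0], [-0.428, -0.904, -0.0], [0.0, 0.0, -1.0]] 1.0011961581020326
tool y yaw -115.36936730892673
top jar 643 [ 491.1 -352.6] [46.3 46.7] 19.4 [ 0.467 -0.376  0.071] [ 0.514 -0.328  0.086]
top jarbody 1013 [ 490.8 -349.5] [50.7 51. ] 58.7 [ 0.465 -0.376  0.02 ] [ 0.517 -0.323  0.086]
top scr 750 [483.7 298.5] [93.1 25. ] 0.1 [0.437 0.286 0.065] [0.53  0.311 0.081]
top foot 477 [483.7 301.9] [ 95.2 144.2] 86.0 [0.415 0.255 0.006] [0.556 0.355 0.02 ]
top choc 1094 [500.4 -46.6] [149.2 124.3] 12.0 [ 0.425 -0.106  0.055] [0.582 0.024 0.064]
side jar 1084 [ 491.3 -347.1] [35.7 46.8] 63.9 [ 0.465 -0.371  0.072] [ 0.512 -0.329  0.082]
side jarbody 1114 [ 491.6 -347.2] [35.7 52.3] 63.9 [ 0.465 -0.371  0.046] [ 0.514 -0.329  0.082]
side scr 479 [482.3 297.8] [25.8 96. ] 90.0 [0.434 0.285 0.065] [0.53  0.311 0.078]
side foot 455 [482.1 297.3] [ 29.4 119.5] 89.4 [0.422 0.283 0.006] [0.542 0.313 0.02 ]
side choc 1175 [499.1 -47.1] [150.2 125.9] 11.3 [ 0.422 -0.107  0.055] [0.581 0.024 0.061]
```

The top view shows the scraper at pixel (167,305), the rest at (255,298), the board at (350,295) with five chocolates, the tray at (442,290) and the jar at (530,307). All agree with the measurements.

Request:
carry_out:
  deltas:
    - [[0.097,-0.157,-0.04,0,0,0.0285],[0.194,-0.314,-0.08,0,0,0.057],[0.291,-0.471,-0.12,0,0,0.0855],[0.388,-0.628,-0.16,0,0,0.114],[0.485,-0.785,-0.2,0,0,0.1425]]
  fingers: 1

```text
t: 2.4
ee_pos: [0.3868, 0.4516, 0.2054]
ee_rot: [[1.0, 0.009, 0.0], [0.009, -1.0, 0.0], [0.0, -0.0, -1.0]]
ft_force: [1.3, 0.7, -0.6]
gripper_width: 0.998
grasp_force: 0.0
```

Request:
carry_out:
  deltas:
    - [[0.097,-0.157,-0.04,0,0,0],[0.194,-0.314,-0.08,0,0,0],[0.291,-0.471,-0.12,0,0,0],[0.388,-0.628,-0.16,0,0,0],[0.485,-0.78,-0.2,0,0,0]]

```text
t: 2.9
ee_pos: [0.4839, 0.2956, 0.1656]
ee_rot: [[1.0, 0.005, 0.0], [0.005, -1.0, 0.0], [0.0, -0.0, -1.0]]
ft_force: [0.4, 0.1, -0.2]
gripper_width: 0.997
grasp_force: 0.0
```

Request:
carry_out:
  deltas:
    - [[0,0.008,-0.14,0,0,0],[0,0.008,-0.28,0,0,0],[0,0.008,-0.42,0,0,0],[0,0.008,-0.525,0,0,0],[0,0.008,-0.525,0,0,0]]

```text
t: 3.4
ee_pos: [0.4819, 0.2969, 0.0579]
ee_rot: [[1.0, 0.004, -0.004], [0.004, -1.0, -0.004], [-0.004, 0.004, -1.0]]
ft_force: [-0.5, -0.5, -0.3]
gripper_width: 1.002
grasp_force: 0.0
```

Request:
carry_out:
  deltas:
    - [[0,0,0,0,0,0],[0,0,0,0,0,0],[0,0,0,0,0,0],[0,0,0,0,0,0],[0,0,0,0,0,0]]
  fingers: -1

```text
t: 3.9
ee_pos: [0.4834, 0.2987, 0.0613]
ee_rot: [[1.0, 0.005, 0.001], [0.005, -1.0, 0.001], [0.001, -0.001, -1.0]]
ft_force: [-0.7, -0.2, -1.2]
gripper_width: 0.608
grasp_force: 0.0
```

Request:
carry_out:
  deltas:
    - [[0,0,0.0,0,0,0],[0,0,0.1,0,0,0],[0,0,0.2,0,0,0],[0,0,0.3,0,0,0],[0,0,0.4,0,0,0]]

```text
t: 4.4
ee_pos: [0.4831, 0.2983, 0.1414]
ee_rot: [[1.0, 0.005, -0.0], [0.005, -1.0, -0.0], [-0.0, 0.0, -1.0]]
ft_force: [0.0, -1.1, -0.7]
gripper_width: 0.148
grasp_force: 0.0
```

The fingers close more slowly than I allowed, so the lift missed. I'll reopen and measure the scraper again.

Request:
carry_out:
  deltas:
    - [[0,0,0.1,0,0,0],[0,0,0.1,0,0,0],[0,0,0.1,0,0,0],[0,0,0.1,0,0,0],[0,0,0.1,0,0,0]]
  fingers: 1

```text
t: 4.9
ee_pos: [0.4828, 0.2981, 0.1597]
ee_rot: [[1.0, 0.005, -0.001], [0.005, -1.0, -0.001], [-0.001, 0.001, -1.0]]
ft_force: [0.0, -0.1, -0.1]
gripper_width: 0.544
grasp_force: 0.0
```

```bash
cat > scr.py <<'E'
from h import *
s=robot.sense(); print(s["t"],np.round(s["ee_pos"],4),s["gripper_width"],s["grasp_force"])
for n in ["side","top"]:
    p=cam(n); P=cloud(p)
    for name,c,r,z in [("scr",(.483,.297),.08,(.065,.085)),("foot",(.483,.297),.09,(.006,.02))]:
        m=(np.hypot(P[:,0]-c[0],P[:,1]-c[1])<r)&(P[:,2]>z[0])&(P[:,2]<z[1]); Q=P[m]
        if len(Q)>9: print(n,name,len(Q),*rect(Q),np.round(Q.min(0),3),np.round(Q.max(0),3))
E
python3 scr.py
```

```text
4.9 [0.4828 0.2981 0.1597] 0.5438210626815697 0.0
side scr 473 [482.3 296.7] [95.9 25.7] 0.9 [0.434 0.284 0.065] [0.53  0.309 0.078]
side foot 466 [482.3 297.2] [120.1  27.5] 0.0 [0.422 0.283 0.006] [0.542 0.311 0.02 ]
top scr 83 [441.6 297.4] [ 8.7 22. ] 1.1 [0.437 0.286 0.068] [0.446 0.308 0.08 ]
top foot 140 [424.5 315.2] [42.7 64.6] 6.7 [0.403 0.285 0.006] [0.449 0.347 0.019]
```

Request:
carry_out:
  deltas:
    - [[0,-0.005,-0.0,0,0,0],[0,-0.005,-0.15,0,0,0],[0,-0.005,-0.3,0,0,0],[0,-0.005,-0.45,0,0,0],[0,-0.005,-0.5,0,0,0]]

```text
t: 5.5
ee_pos: [0.4819, 0.296, 0.0576]
ee_rot: [[1.0, 0.004, -0.003], [0.004, -1.0, -0.003], [-0.003, 0.003, -1.0]]
ft_force: [-1.5, 0.3, -0.4]
gripper_width: 0.992
grasp_force: 0.0
```

Request:
carry_out:
  deltas:
    - [[0,0,0,0,0,0],[0,0,0,0,0,0],[0,0,0,0,0,0],[0,0,0,0,0,0],[0,0,0,0,0,0]]
  fingers: -1

```text
t: 6.0
ee_pos: [0.4836, 0.2979, 0.0615]
ee_rot: [[1.0, 0.005, 0.001], [0.005, -1.0, 0.001], [0.001, -0.001, -1.0]]
ft_force: [-0.5, 0.5, -0.7]
gripper_width: 0.608
grasp_force: 0.0
```

Request:
carry_out:
  deltas:
    - [[0,0,0,0,0,0],[0,0,0,0,0,0],[0,0,0,0,0,0],[0,0,0,0,0,0],[0,0,0,0,0,0]]

```text
t: 6.5
ee_pos: [0.4832, 0.2975, 0.0605]
ee_rot: [[1.0, 0.005, -0.0], [0.005, -1.0, -0.0], [-0.0, 0.0, -1.0]]
ft_force: [-0.9, -0.1, 0.0]
gripper_width: 0.248
grasp_force: 30.0
```

Request:
carry_out:
  deltas:
    - [[0,0,0,0,0,0],[0,0,0,0,0,0],[0,0,0,0,0,0],[0,0,0,0,0,0],[0,0,0,0,0,0]]

```text
t: 7.0
ee_pos: [0.4832, 0.2974, 0.0605]
ee_rot: [[1.0, 0.005, -0.0], [0.005, -1.0, -0.0], [-0.0, 0.0, -1.0]]
ft_force: [-0.2, 0.4, -0.9]
gripper_width: 0.25
grasp_force: 30.0
```

Request:
carry_out:
  deltas:
    - [[0,0,0.1,0,0,0],[0,0,0.25,0,0,0],[0,0,0.4,0,0,0],[-0.05,-0.1,0.45,0,0,0.006],[-0.1,-0.25,0.45,0,0,0.012]]

```text
t: 7.5
ee_pos: [0.4639, 0.2485, 0.1523]
ee_rot: [[0.999, 0.045, 0.003], [0.045, -0.999, 0.002], [0.003, -0.002, -1.0]]
ft_force: [0.2, -0.5, -3.2]
gripper_width: 0.247
grasp_force: 30.0
```

Request:
carry_out:
  deltas:
    - [[-0.05,-0.2,0,0,0,0],[-0.1,-0.4,0,0,0,0],[-0.15,-0.6,0,0,0,0],[-0.165,-0.8,0,0,0,0],[-0.165,-0.95,0,0,0,0]]

```text
t: 8.0
ee_pos: [0.4288, 0.0553, 0.1505]
ee_rot: [[0.999, 0.042, -0.001], [0.042, -0.999, -0.0], [-0.001, 0.0, -1.0]]
ft_force: [0.7, 0.6, -3.0]
gripper_width: 0.248
grasp_force: 30.0
```

Request:
carry_out:
  deltas:
    - [[0,0,-0.05,0,0,0],[0,0,-0.1,0,0,0],[0,0,-0.15,0,0,0],[0,0,-0.19,0,0,0],[0,0,-0.197,0,0,0]]

```text
t: 8.5
ee_pos: [0.4295, 0.0577, 0.1097]
ee_rot: [[0.999, 0.043, -0.002], [0.043, -0.999, -0.001], [-0.002, 0.001, -1.0]]
ft_force: [-0.2, 0.4, -2.2]
gripper_width: 0.249
grasp_force: 30.0
```

Request:
carry_out:
  deltas:
    - [[0,-0.02,0,0,0,0],[0,-0.06,0,0,0,0],[0,-0.11,0,0,0,0],[0,-0.16,0,0,0,0],[0,-0.21,0,0,0,0]]

```text
t: 9.0
ee_pos: [0.4302, 0.0144, 0.1114]
ee_rot: [[0.999, 0.042, 0.0], [0.042, -0.999, 0.0], [0.0, -0.0, -1.0]]
ft_force: [-0.2, -0.3, -2.5]
gripper_width: 0.249
grasp_force: 30.0
```

```bash
cat > snap.py <<'E'
from h import *
import sys
a=sys.argv[1]
print(robot.sense()["t"],np.round(robot.sense()["ee_pos"],4))
ims=[]
for n in ["top","side"]:
    p=cam(n); im=p["pixels"]
    if n=="top": c=im[200:400,220:500]
    else:
        K=np.array([[p["fx"],0,p["cx"]],[0,p["fy"],p["cy"]],[0,0,1]],float)
        q=cv2.projectPoints(np.array([[.51,-.1,.04]]),p["rvec"],p["tvec"],K,np.array(p["dist"],float))[0].ravel().astype(int)
        y0=min(max(q[1]-140,0),200);x0=min(max(q[0]-190,0),260); c=im[y0:y0+280,x0:x0+380]; 
    ims.append(cv2.resize(c,(400,int(c.shape[0]*400/c.shape[1]))))
    f=models.find_in(p,"choc0"); print(n,[(np.round(w(p,d["at"]),3).tolist(),round(d["conf"],2)) for d in f[:8] if d["conf"]>.3])
h=max(i.shape[0] for i in ims); cv2.imwrite(f"pics/{a}.png",np.hstack([cv2.copyMakeBorder(i,0,h-i.shape[0],0,0,0) for i in ims]))
E
python3 snap.py s1
```

```text
9.0 [0.4302 0.0144 0.1114]
top [([0.536, 0.008, 0.059], 0.62), ([0.561, -0.071, 0.058], 0.59), ([0.516, -0.089, 0.058], 0.52)]
side [([0.568, -0.073, 0.059], 0.81), ([0.535, 0.004, 0.057], 0.76), ([0.517, -0.089, 0.061], 0.6), ([0.438, -0.02, 0.058], 0.56), ([0.444, -0.069, 0.058], 0.55)]
```

View pics/s1.png

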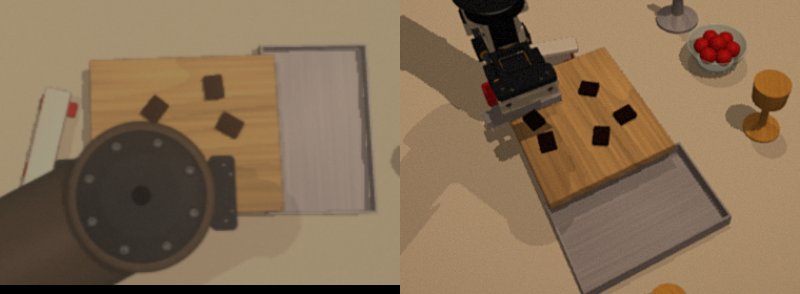

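The picture shows the scraper behind the two near chocolates (side crop around (535,120) and (547,142)), with the other three untouched.

Request:
carry_out:
  deltas:
    - [[0,-0.05,-0.004,0,0,0],[0,-0.1,-0.004,0,0,0],[0,-0.15,-0.004,0,0,0],[0,-0.2,-0.004,0,0,0],[0,-0.25,-0.004,0,0,0]]

```text
t: 9.7
ee_pos: [0.4302, -0.0355, 0.1103]
ee_rot: [[0.999, 0.042, -0.0], [0.042, -0.999, -0.0], [-0.0, 0.0, -1.0]]
ft_force: [0.4, 0.6, -2.9]
gripper_width: 0.25
grasp_force: 30.0
```

Request:
carry_out:
  deltas:
    - [[0,-0.05,0,0,0,0],[0,-0.1,0,0,0,0],[0,-0.15,0,0,0,0],[0,-0.2,0,0,0,0],[0,-0.25,0,0,0,0]]

```text
t: 10.2
ee_pos: [0.4302, -0.0854, 0.1104]
ee_rot: [[0.999, 0.043, 0.0], [0.043, -0.999, 0.0], [0.0, -0.0, -1.0]]
ft_force: [0.2, 0.1, -2.8]
gripper_width: 0.248
grasp_force: 30.0
```

Request:
carry_out:
  deltas:
    - [[0,-0.05,0,0,0,0],[0,-0.1,0,0,0,0],[0,-0.15,0,0,0,0],[0,-0.2,0,0,0,0],[0,-0.25,0,0,0,0]]

```text
t: 10.7
ee_pos: [0.4302, -0.1354, 0.1104]
ee_rot: [[0.999, 0.043, -0.0], [0.043, -0.999, -0.0], [-0.0, 0.0, -1.0]]
ft_force: [-0.8, -0.7, -2.4]
gripper_width: 0.247
grasp_force: 30.0
```

Request:
carry_out:
  deltas:
    - [[0,-0.05,0,0,0,0],[0,-0.1,0,0,0,0],[0,-0.15,0,0,0,0],[0,-0.2,0,0,0,0],[0,-0.23,0,0,0,0]]

```text
t: 11.2
ee_pos: [0.4302, -0.1815, 0.1103]
ee_rot: [[0.999, 0.042, -0.0], [0.042, -0.999, -0.0], [-0.0, 0.0, -1.0]]
ft_force: [-0.4, 0.2, -2.5]
gripper_width: 0.249
grasp_force: 30.0
```

```bash
python3 snap.py s2
```

```text
11.2 [ 0.4302 -0.1815  0.1103]
top [([0.538, 0.008, 0.055], 0.79), ([0.564, -0.072, 0.056], 0.77), ([0.513, -0.089, 0.06], 0.52)]
side [([0.519, -0.09, 0.059], 0.6), ([0.446, -0.208, 0.011], 0.59), ([0.569, -0.073, 0.059], 0.54), ([0.542, -0.002, 0.058], 0.43)]
```

View pics/s2.png

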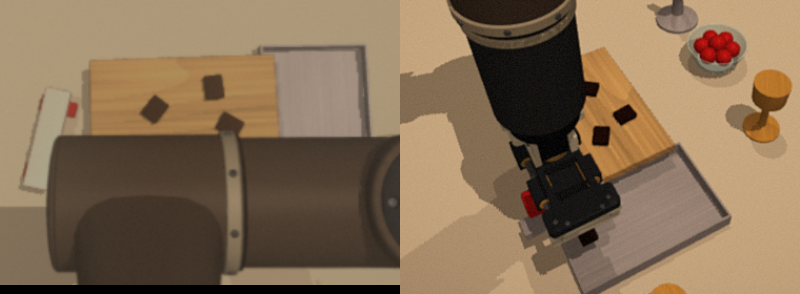

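One chocolate shows in the tray at side-crop pixel (588,237), and the other is hidden under the gripper. Three remain on the board. I'll lift and go back for the second stroke.

Request:
carry_out:
  deltas:
    - [[0,0,0.08,0,0,0],[0,0,0.2,0,0,0],[0.05,0.1,0.2,0,0,0],[0.15,0.3,0.2,0,0,0],[0.3,0.5,0.2,0,0,0]]

```text
t: 11.9
ee_pos: [0.4897, -0.0794, 0.1509]
ee_rot: [[0.999, 0.041, 0.001], [0.041, -0.999, 0.0], [0.001, -0.0, -1.0]]
ft_force: [1.7, -0.9, -1.4]
gripper_width: 0.251
grasp_force: 30.0
```

Request:
carry_out:
  deltas:
    - [[0.1,0.2,0,0,0,0],[0.2,0.4,0,0,0,0],[0.3,0.55,0,0,0,0],[0.3,0.7,0,0,0,0],[0.3,0.71,0,0,0,0]]

```text
t: 12.4
ee_pos: [0.5507, 0.0649, 0.15]
ee_rot: [[0.999, 0.046, -0.0], [0.046, -0.999, 0.0], [-0.0, -0.0, -1.0]]
ft_force: [-0.2, -0.6, -2.9]
gripper_width: 0.251
grasp_force: 30.0
```

Request:
carry_out:
  deltas:
    - [[0,0,-0.05,0,0,0],[0,0,-0.1,0,0,0],[0,0,-0.15,0,0,0],[0,0,-0.19,0,0,0],[0,0,-0.2,0,0,0]]

```text
t: 12.9
ee_pos: [0.5494, 0.0605, 0.1089]
ee_rot: [[0.999, 0.041, -0.002], [0.041, -0.999, -0.001], [-0.002, 0.001, -1.0]]
ft_force: [0.6, -0.0, -3.2]
gripper_width: 0.249
grasp_force: 30.0
```

```bash
python3 snap.py s3
```

```text
12.9 [0.5494 0.0605 0.1089]
top [([0.563, -0.068, 0.057], 0.81), ([0.447, -0.195, 0.014], 0.59), ([0.441, -0.171, 0.016], 0.42)]
side [([0.539, 0.006, 0.057], 0.79), ([0.522, -0.09, 0.061], 0.67), ([0.566, -0.071, 0.06], 0.67), ([0.445, -0.2, 0.013], 0.67), ([0.436, -0.166, 0.014], 0.64)]
```

View pics/s3.png

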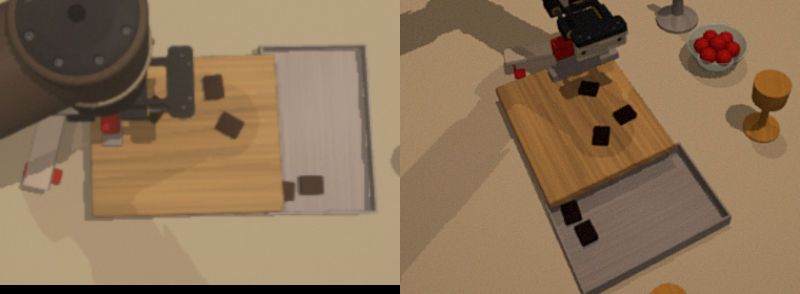

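Both chocolates lie in the tray, at side-crop pixels (571,212) and (586,233). Now the second stroke.

Request:
carry_out:
  deltas:
    - [[0,-0.05,0,0,0,0],[0,-0.1,0,0,0,0],[0,-0.15,0,0,0,0],[0,-0.2,0,0,0,0],[0,-0.25,0,0,0,0]]

```text
t: 13.6
ee_pos: [0.5502, 0.0104, 0.1105]
ee_rot: [[0.999, 0.042, 0.0], [0.042, -0.999, 0.0], [0.0, -0.0, -1.0]]
ft_force: [0.4, -0.1, -1.1]
gripper_width: 0.249
grasp_force: 30.0
```

Request:
carry_out:
  deltas:
    - [[0,-0.05,0,0,0,0],[0,-0.1,0,0,0,0],[0,-0.15,0,0,0,0],[0,-0.2,0,0,0,0],[0,-0.25,0,0,0,0]]

```text
t: 14.1
ee_pos: [0.5502, -0.0394, 0.1103]
ee_rot: [[0.999, 0.043, -0.0], [0.043, -0.999, -0.0], [-0.0, 0.0, -1.0]]
ft_force: [0.1, 0.6, -2.2]
gripper_width: 0.252
grasp_force: 30.0
```

Request:
carry_out:
  deltas:
    - [[0,-0.05,0,0,0,0],[0,-0.1,0,0,0,0],[0,-0.15,0,0,0,0],[0,-0.2,0,0,0,0],[0,-0.25,0,0,0,0]]

```text
t: 14.6
ee_pos: [0.5502, -0.0894, 0.1104]
ee_rot: [[0.999, 0.043, -0.0], [0.043, -0.999, 0.0], [-0.0, -0.0, -1.0]]
ft_force: [0.4, -0.2, -2.2]
gripper_width: 0.247
grasp_force: 30.0
```

Request:
carry_out:
  deltas:
    - [[0,-0.05,0,0,0,0],[0,-0.1,0,0,0,0],[0,-0.15,0,0,0,0],[0,-0.2,0,0,0,0],[0,-0.25,0,0,0,0]]

```text
t: 15.1
ee_pos: [0.5502, -0.1394, 0.1103]
ee_rot: [[0.999, 0.043, -0.0], [0.043, -0.999, -0.0], [-0.0, 0.0, -1.0]]
ft_force: [0.1, 0.8, -1.9]
gripper_width: 0.249
grasp_force: 30.0
```

Request:
carry_out:
  deltas:
    - [[0,-0.05,0,0,0,0],[0,-0.1,0,0,0,0],[0,-0.15,0,0,0,0],[0,-0.2,0,0,0,0],[0,-0.21,0,0,0,0]]

```text
t: 15.6
ee_pos: [0.5501, -0.1816, 0.1103]
ee_rot: [[0.999, 0.042, -0.0], [0.042, -0.999, -0.0], [-0.0, 0.0, -1.0]]
ft_force: [-0.1, -1.3, -2.3]
gripper_width: 0.252
grasp_force: 30.0
```

Request:
carry_out:
  deltas:
    - [[0,0,0.1,0,0,0],[0,0,0.2,0,0,0],[0,0.1,0.25,0,0,0],[-0.05,0.3,0.25,0,0,0],[-0.1,0.5,0.25,0,0,0]]

```text
t: 16.1
ee_pos: [0.5301, -0.0798, 0.1606]
ee_rot: [[0.999, 0.041, 0.001], [0.041, -0.999, 0.0], [0.001, -0.0, -1.0]]
ft_force: [0.3, 1.9, -1.4]
gripper_width: 0.248
grasp_force: 30.0
```

Request:
carry_out:
  deltas:
    - [[0,0.2,0,0,0,-0.02],[0,0.4,0,0,0,-0.04],[0,0.6,0,0,0,-0.06],[0,0.8,0,0,0,-0.077],[0,1,0,0,0,-0.077]]

```text
t: 16.6
ee_pos: [0.5299, 0.1212, 0.1606]
ee_rot: [[0.98, -0.2, 0.0], [-0.2, -0.98, 0.0], [0.0, -0.0, -1.0]]
ft_force: [1.3, -1.1, -2.4]
gripper_width: 0.251
grasp_force: 30.0
```

```bash
python3 snap.py s4
```

```text
16.6 [0.5299 0.1212 0.1606]
top [([0.448, -0.196, 0.015], 0.68), ([0.439, -0.172, 0.017], 0.62), ([0.579, -0.194, 0.013], 0.52)]
side [([0.445, -0.202, 0.011], 0.71), ([0.584, -0.192, 0.016], 0.66), ([0.512, -0.172, 0.028], 0.64), ([0.545, -0.172, 0.024], 0.63), ([0.516, -0.219, 0.005], 0.62), ([0.436, -0.164, 0.016], 0.53)]
```

View pics/s4.png

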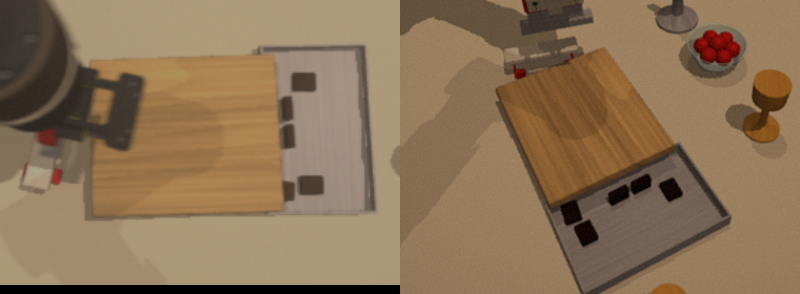

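All five chocolates are in the tray. Two of them, at side-crop pixels (618,195) and (641,184), lean on the board edge but sit low. Now I'll move the scraper over the rest and check its position there.

Request:
carry_out:
  deltas:
    - [[-0.08,0.05,0,0,0,0],[-0.16,0.105,-0.05,0,0,0],[-0.16,0.105,-0.1,0,0,0],[-0.16,0.105,-0.18,0,0,0],[-0.16,0.105,-0.18,0,0,0]]

```text
t: 17.3
ee_pos: [0.4972, 0.1389, 0.1226]
ee_rot: [[0.98, -0.199, -0.003], [-0.199, -0.98, -0.002], [-0.003, 0.002, -1.0]]
ft_force: [-0.3, 0.5, -2.5]
gripper_width: 0.25
grasp_force: 30.0
```

```bash
cat > rs.py <<'E'
from h import *
s=robot.sense(); print(s["t"],np.round(s["ee_pos"],4))
for n in ["side","top"]:
    p=cam(n); cv2.imwrite(f"pics/rest_{n}_{s['t']:.1f}.png",p["pixels"])
    for o in ["scraper","rest"]:
        c=models.cut_out(p,o)
        if not c: print(n,o,None); continue
        P=cloud(p,c[0]["mask"]); 
        print(n,o,round(c[0]["conf"],2),len(P),np.round(np.percentile(P,[1,99],axis=0),3).tolist())
        if o=="scraper":
            b=s["ee_pos"][2]-.0605
            for a,z0,z1 in [("foot",b-.004,b+.02),("handle",b+.036,b+.085)]:
                Q=P[(P[:,2]>z0)&(P[:,2]<z1)]
                if len(Q)>20: print("  ",a,len(Q),*rect(Q))
        else: print("  ",*rect(P[abs(P[:,2]-.042)<.005]))
E
python3 rs.py; ls pics
```

```text
17.3 [0.4972 0.1389 0.1226]
side scraper 0.81 1155 [[0.438, 0.112, 0.038], [0.558, 0.16, 0.137]]
   foot 777 [495.7 137.2] [ 27.3 119.9] 78.6
   handle 77 [504.8 124.4] [77.6 30.5] 0.6
side rest None
top scraper 0.58 263 [[0.44, 0.101, 0.04], [0.557, 0.162, 0.3]]
   foot 166 [497.9 135.9] [ 23.9 119.7] 74.7
   handle 77 [455.3 145.6] [12.1 19.8] 21.4
top rest 0.7 166 [[0.433, 0.115, 0.0], [0.556, 0.167, 0.068]]
   [492.5 129.9] [ 29.4 128.8] 66.9
rest_side_17.3.png
rest_top_17.3.png
s1.png
s2.png
s3.png
s4.png
side0.png
top0.png
```

Request:
carry_out:
  deltas:
    - [[0.006,0.005,0,0,0,0],[0.006,0.005,0,0,0,0],[0.006,0.005,-0.02,0,0,0],[0.006,0.005,-0.04,0,0,0],[0.006,0.005,-0.04,0,0,0]]

```text
t: 18.1
ee_pos: [0.4989, 0.1412, 0.1156]
ee_rot: [[0.98, -0.198, -0.001], [-0.198, -0.98, -0.001], [-0.001, 0.001, -1.0]]
ft_force: [-0.5, -0.6, -2.4]
gripper_width: 0.25
grasp_force: 30.0
```

```bash
python3 rs.py
```

```text
18.1 [0.4989 0.1412 0.1156]
side scraper 0.66 1068 [[0.441, 0.117, 0.043], [0.555, 0.16, 0.13]]
   foot 735 [497.9 139.5] [ 27.  118.2] 78.5
   handle 57 [505.5 124.6] [26.4 76.3] 85.6
side rest 0.98 1217 [[0.434, 0.116, 0.001], [0.558, 0.162, 0.044]]
   [496.5 137.8] [ 29.5 129.6] 78.3
top scraper 0.82 287 [[0.44, 0.119, 0.039], [0.557, 0.169, 0.292]]
   foot 165 [499.2 139.7] [ 24.2 119.7] 76.9
   handle 81 [495.3 132.2] [20.7 94.8] 66.1
top rest 0.54 168 [[0.433, 0.116, 0.001], [0.556, 0.167, 0.052]]
   [492.5 130.1] [ 30.4 129.1] 66.6
```

Request:
carry_out:
  deltas:
    - [[-0.004,0.01,0,0,0,0],[-0.004,0.01,-0.02,0,0,0],[-0.004,0.01,-0.04,0,0,0],[-0.004,0.01,-0.055,0,0,0],[-0.004,0.01,-0.055,0,0,0]]

```text
t: 18.9
ee_pos: [0.4983, 0.1432, 0.1047]
ee_rot: [[0.98, -0.198, -0.001], [-0.198, -0.98, -0.001], [-0.001, 0.001, -1.0]]
ft_force: [-0.1, 0.1, -1.8]
gripper_width: 0.249
grasp_force: 30.0
```

Request:
carry_out:
  deltas:
    - [[0,0,-0.004,0,0,0],[0,0,-0.004,0,0,0],[0,0,-0.008,0,0,0],[0,0,-0.008,0,0,0],[0,0,-0.008,0,0,0]]

```text
t: 19.4
ee_pos: [0.4986, 0.1435, 0.1038]
ee_rot: [[0.98, -0.198, 0.0], [-0.198, -0.98, 0.0], [0.0, -0.0, -1.0]]
ft_force: [-0.2, 0.1, -2.3]
gripper_width: 0.253
grasp_force: 30.0
```

Request:
carry_out:
  deltas:
    - [[0,0,-0.003,0,0,0],[0,0,-0.003,0,0,0],[0,0,-0.006,0,0,0],[0,0,-0.006,0,0,0],[0,0,-0.006,0,0,0]]

```text
t: 19.9
ee_pos: [0.4986, 0.1434, 0.1025]
ee_rot: [[0.98, -0.198, -0.0], [-0.198, -0.98, -0.0], [-0.0, 0.0, -1.0]]
ft_force: [0.7, 0.6, -0.8]
gripper_width: 0.25
grasp_force: 30.0
```

Request:
carry_out:
  deltas:
    - [[0,0,0,0,0,0],[0,0,0,0,0,0],[0,0,0,0,0,0],[0,0,0,0,0,0],[0,0,0,0,0,0]]
  fingers: 1

```text
t: 20.4
ee_pos: [0.4987, 0.1435, 0.1026]
ee_rot: [[0.98, -0.198, 0.0], [-0.198, -0.98, 0.0], [0.0, -0.0, -1.0]]
ft_force: [0.8, -0.5, 0.6]
gripper_width: 0.642
grasp_force: 0.0
```

Request:
carry_out:
  deltas:
    - [[0,0,0,0,0,0],[0,0,0,0,0,0],[0,0,0,0,0,0],[0,0,0,0,0,0],[0,0,0,0,0,0]]

```text
t: 20.9
ee_pos: [0.4986, 0.1435, 0.1026]
ee_rot: [[0.98, -0.198, -0.0], [-0.198, -0.98, -0.0], [-0.0, 0.0, -1.0]]
ft_force: [0.3, 0.8, 0.3]
gripper_width: 0.998
grasp_force: 0.0
```

Request:
carry_out:
  deltas:
    - [[0,0,0.1,0,0,0],[0,0,0.2,0,0,0],[0,0,0.3,0,0,0],[0,0,0.4,0,0,0],[0,0,0.5,0,0,0]]

```text
t: 21.4
ee_pos: [0.4985, 0.1434, 0.2034]
ee_rot: [[0.98, -0.198, -0.0], [-0.198, -0.98, 0.0], [-0.0, -0.0, -1.0]]
ft_force: [1.1, -0.1, 0.3]
gripper_width: 1.003
grasp_force: 0.0
```

Request:
carry_out:
  deltas:
    - [[0,-0.2,0,0,0,0],[0,-0.4,0,0,0,0],[0,-0.6,0,0,0,0],[0,-0.8,0,0,0,0],[0,-1,0,0,0,0]]

```text
t: 21.9
ee_pos: [0.4984, -0.058, 0.2028]
ee_rot: [[0.98, -0.198, 0.0], [-0.198, -0.98, 0.0], [0.0, -0.0, -1.0]]
ft_force: [1.9, 0.6, -0.1]
gripper_width: 1.001
grasp_force: 0.0
```

Request:
carry_out:
  deltas:
    - [[0,-0.2,0,0,0,0.015],[0,-0.4,0,0,0,0.03],[0,-0.6,0,0,0,0.045],[0,-0.8,0,0,0,0.063],[0,-0.8,0,0,0,0.063]]

```text
t: 22.4
ee_pos: [0.4981, -0.2201, 0.2022]
ee_rot: [[1.0, -0.003, -0.001], [-0.003, -1.0, -0.001], [-0.001, 0.001, -1.0]]
ft_force: [0.3, 0.6, -0.4]
gripper_width: 1.001
grasp_force: 0.0
```

```bash
python3 rs.py; python3 snap.py s5
```

```text
22.4 [ 0.4981 -0.2201  0.2022]
side scraper 0.91 1848 [[0.441, 0.126, 0.042], [0.529, 0.16, 0.119]]
side rest 0.74 555 [[0.433, 0.124, 0.002], [0.507, 0.155, 0.042]]
   [468.6 131.8] [16.3 78.5] 71.7
top scraper 0.94 1201 [[0.442, 0.123, 0.046], [0.555, 0.163, 0.121]]
top rest 0.67 277 [[0.435, 0.112, 0.001], [0.548, 0.162, 0.045]]
   [491.2 129.7] [ 25.7 123.4] 67.7
22.7 [ 0.4988 -0.2156  0.2027]
top [([0.45, -0.198, 0.013], 0.74), ([0.44, -0.174, 0.016], 0.45)]
side [([0.436, -0.166, 0.014], 0.77), ([0.579, -0.195, 0.015], 0.68), ([0.445, -0.205, 0.011], 0.63), ([0.499, -0.173, 0.03], 0.56), ([0.491, -0.35, 0.078], 0.42)]
```

View pics/s5.png

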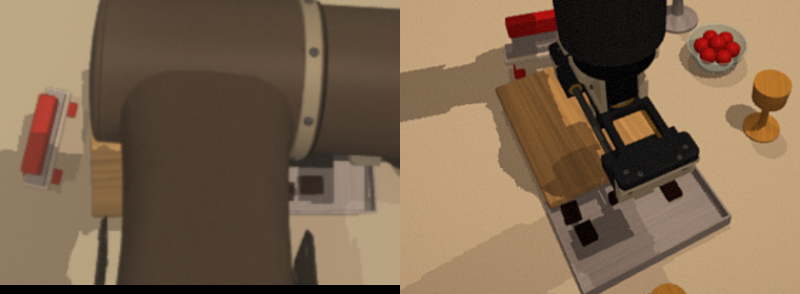

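The scraper stands upright on the rest at top-crop pixel (42,135), at about (0.4985, 0.143) with the rest at (0.4975, 0.1425). Next is the jar.

Request:
carry_out:
  deltas:
    - [[-0.038,-0.15,0,0,0,0],[-0.038,-0.3,0,0,0,0],[-0.038,-0.45,0,0,0,0],[-0.038,-0.6,0,0,0,0],[-0.038,-0.67,0,0,0,0]]

```text
t: 23.4
ee_pos: [0.4911, -0.3521, 0.2024]
ee_rot: [[1.0, -0.002, -0.0], [-0.002, -1.0, -0.0], [-0.0, 0.0, -1.0]]
ft_force: [-0.4, 0.6, 0.2]
gripper_width: 0.997
grasp_force: 0.0
```

Request:
carry_out:
  deltas:
    - [[0,0,0,0,0,0],[0,0,-0.15,0,0,0],[0,0,-0.25,0,0,0],[0,0,-0.35,0,0,0],[0,0,-0.4,0,0,0]]

```text
t: 23.9
ee_pos: [0.4904, -0.3491, 0.1209]
ee_rot: [[1.0, -0.001, -0.002], [-0.001, -1.0, 0.001], [-0.002, -0.001, -1.0]]
ft_force: [0.1, 0.1, -0.1]
gripper_width: 0.997
grasp_force: 0.0
```

Run:
```python
from h import *
s=robot.sense(); print(np.round(s["ee_pos"],4))
for n in ["top","side"]:
    p=cam(n); im=p["pixels"]
    if n=="side": cv2.imwrite("pics/jar.png",cv2.resize(im[150:,:],None,fx=1.2,fy=1.2))
    P=cloud(p); Q=P[(np.hypot(P[:,0]-.491,P[:,1]+.35)<.032)&(P[:,2]>.03)&(P[:,2]<.09)]
    print(n,len(Q),*(rect(Q) if len(Q)>9 else ""))
```

```text
[ 0.4904 -0.3491  0.1209]
top 0
side 547 [ 489.5 -347.4] [32.8 49.6] 68.3
```

View pics/jar.png

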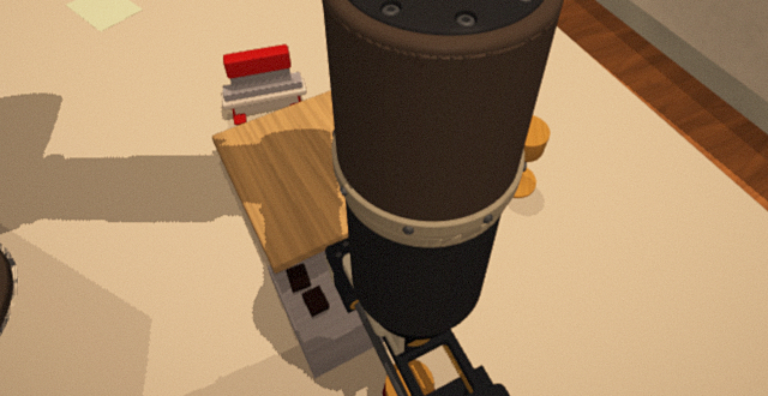

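The gripper is centred over the jar, which shows at pixel (410,378) between the jaws. I'll descend and grip.

Request:
carry_out:
  deltas:
    - [[0,0,-0.08,0,0,0],[0,0,-0.16,0,0,0],[0,0,-0.24,0,0,0],[0,0,-0.32,0,0,0],[0,0,-0.335,0,0,0]]

```text
t: 24.5
ee_pos: [0.4908, -0.35, 0.0551]
ee_rot: [[1.0, -0.001, -0.001], [-0.001, -1.0, 0.0], [-0.001, -0.0, -1.0]]
ft_force: [0.5, -0.5, -1.4]
gripper_width: 1.0
grasp_force: 0.0
```

Request:
carry_out:
  deltas:
    - [[0,0,0,0,0,0],[0,0,0,0,0,0],[0,0,0,0,0,0],[0,0,0,0,0,0],[0,0,0,0,0,0]]
  fingers: -1

```text
t: 25.0
ee_pos: [0.4915, -0.3509, 0.0563]
ee_rot: [[1.0, -0.001, 0.001], [-0.001, -1.0, -0.001], [0.001, 0.001, -1.0]]
ft_force: [-0.0, -0.8, 2.7]
gripper_width: 0.61
grasp_force: 8.4
```

Request:
carry_out:
  deltas:
    - [[0,0,0,0,0,0],[0,0,0,0,0,0],[0,0,0,0,0,0],[0,0,0,0,0,0],[0,0,0,0,0,0]]

```text
t: 25.5
ee_pos: [0.4915, -0.3509, 0.0562]
ee_rot: [[1.0, -0.001, 0.001], [-0.001, -1.0, -0.001], [0.001, 0.001, -1.0]]
ft_force: [-0.4, -0.7, 5.6]
gripper_width: 0.601
grasp_force: 30.0
```

Request:
carry_out:
  deltas:
    - [[0,0,0.1,0,0,0],[0,0,0.25,0,0,0],[0,0,0.4,0,0,0],[0,0.1,0.5,0,0,0],[0.02,0.25,0.5,0,0,0]]

```text
t: 26.0
ee_pos: [0.4957, -0.3011, 0.1578]
ee_rot: [[1.0, -0.003, 0.003], [-0.003, -1.0, -0.001], [0.003, 0.001, -1.0]]
ft_force: [0.4, 0.6, -2.6]
gripper_width: 0.604
grasp_force: 30.0
```

Request:
carry_out:
  deltas:
    - [[0.01,0.2,0,0,0,0],[0.02,0.4,0,0,0,0],[0.03,0.6,0,0,0,0],[0.04,0.8,0,0,0,0],[0.05,1,0,0,0,0]]

```text
t: 26.5
ee_pos: [0.5039, -0.0988, 0.1548]
ee_rot: [[1.0, -0.002, -0.002], [-0.002, -1.0, 0.0], [-0.002, -0.0, -1.0]]
ft_force: [2.1, -0.1, -3.3]
gripper_width: 0.6
grasp_force: 30.0
```

Request:
carry_out:
  deltas:
    - [[0,0.15,0,0,0,0],[0,0.33,0,0,0,0],[0,0.33,-0.08,0,0,0],[0,0.33,-0.16,0,0,0],[0,0.33,-0.2,0,0,0]]

```text
t: 27.0
ee_pos: [0.5034, -0.0342, 0.1137]
ee_rot: [[1.0, -0.001, -0.003], [-0.001, -1.0, -0.0], [-0.003, 0.0, -1.0]]
ft_force: [-0.4, -0.4, -2.9]
gripper_width: 0.602
grasp_force: 30.0
```

Request:
carry_out:
  deltas:
    - [[0,0,-0.01,0,0,0],[0,0,-0.02,0,0,0],[0,0,-0.035,0,0,0],[0,0,-0.048,0,0,0],[0,0,-0.048,0,0,0]]

```text
t: 27.5
ee_pos: [0.5049, -0.0347, 0.1059]
ee_rot: [[1.0, -0.002, -0.0], [-0.002, -1.0, 0.0], [-0.0, -0.0, -1.0]]
ft_force: [0.0, -0.4, -3.0]
gripper_width: 0.603
grasp_force: 30.0
```

Request:
carry_out:
  deltas:
    - [[0,0,-0.004,0,0,0],[0,0,-0.004,0,0,0],[0,0,-0.008,0,0,0],[0,0,-0.008,0,0,0],[0,0,-0.008,0,0,0]]

```text
t: 28.0
ee_pos: [0.505, -0.0345, 0.1044]
ee_rot: [[1.0, -0.001, 0.0], [-0.001, -1.0, -0.0], [0.0, 0.0, -1.0]]
ft_force: [0.4, 0.4, -1.6]
gripper_width: 0.602
grasp_force: 30.0
```

Request:
carry_out:
  deltas:
    - [[0,0,-0.003,0,0,0],[0,0,-0.003,0,0,0],[0,0,-0.003,0,0,0],[0,0,-0.003,0,0,0],[0,0,-0.003,0,0,0]]

```text
t: 28.5
ee_pos: [0.5051, -0.0345, 0.1042]
ee_rot: [[1.0, -0.001, 0.0], [-0.001, -1.0, 0.0], [0.0, -0.0, -1.0]]
ft_force: [-3.3, 1.7, 5.5]
gripper_width: 0.6
grasp_force: 30.0
```

Request:
carry_out:
  deltas:
    - [[0,0,0,0,0,0],[0,0,0,0,0,0],[0,0,0,0,0,0],[0,0,0,0,0,0],[0,0,0,0,0,0]]
  fingers: 1

```text
t: 29.0
ee_pos: [0.5051, -0.0345, 0.1037]
ee_rot: [[1.0, -0.001, 0.0], [-0.001, -1.0, -0.0], [0.0, 0.0, -1.0]]
ft_force: [-0.2, 0.2, 1.6]
gripper_width: 0.97
grasp_force: 0.0
```

Request:
carry_out:
  deltas:
    - [[0,0,0,0,0,0],[0,0,0,0,0,0],[0,0,0,0,0,0],[0,0,0,0,0,0],[0,0,0,0,0,0]]

```text
t: 29.5
ee_pos: [0.505, -0.0345, 0.1038]
ee_rot: [[1.0, -0.001, -0.0], [-0.001, -1.0, -0.0], [-0.0, 0.0, -1.0]]
ft_force: [0.9, 0.1, 0.7]
gripper_width: 0.999
grasp_force: 0.0
```

Request:
carry_out:
  deltas:
    - [[0,0,0.1,0,0,0],[0,0,0.25,0,0,0],[0,0,0.4,0,0,0],[0,0,0.55,0,0,0],[0,0,0.7,0,0,0]]

```text
t: 30.0
ee_pos: [0.5048, -0.0346, 0.2451]
ee_rot: [[1.0, -0.001, 0.0], [-0.001, -1.0, 0.0], [0.0, -0.0, -1.0]]
ft_force: [0.5, 0.3, -0.7]
gripper_width: 1.005
grasp_force: 0.0
```

Request:
carry_out:
  deltas:
    - [[0,0.2,0.05,0,0,0],[0,0.4,0.1,0,0,0],[0,0.6,0.1,0,0,0],[0,0.8,0.1,0,0,0],[0,1,0.1,0,0,0]]

```text
t: 30.5
ee_pos: [0.5047, 0.167, 0.2641]
ee_rot: [[1.0, -0.001, 0.0], [-0.001, -1.0, 0.0], [0.0, -0.0, -1.0]]
ft_force: [1.1, -0.0, -0.6]
gripper_width: 1.004
grasp_force: 0.0
```

Request:
carry_out:
  deltas:
    - [[0,0.2,0,0,0,0],[0,0.4,0,0,0,0],[0,0.6,0,0,0,0],[0,0.8,0,0,0,0],[0,0.8,0,0,0,0]]

```text
t: 31.0
ee_pos: [0.5048, 0.3294, 0.2628]
ee_rot: [[1.0, 0.002, -0.0], [0.002, -1.0, -0.0], [-0.0, 0.0, -1.0]]
ft_force: [0.4, 0.1, -1.0]
gripper_width: 0.999
grasp_force: 0.0
```

```bash
python3 snap.py s6; python3 rs.py
python3 - <<'E'
from h import *
for n in ["top","side"]:
    p=cam(n); P=cloud(p); Q=P[(np.hypot(P[:,0]-.505,P[:,1]+.034)<.07)&(P[:,2]>.115)&(P[:,2]<.14)]
    print("lid",n,len(Q),*(rect(Q) if len(Q)>9 else ""),np.round(np.percentile(Q[:,2],[50,95]),4))
E
```

```text
31.0 [0.5048 0.3294 0.2628]
top [([0.577, -0.191, 0.013], 0.69), ([0.506, -0.17, 0.028], 0.52), ([0.446, -0.198, 0.015], 0.49)]
side [([0.444, -0.201, 0.011], 0.77), ([0.438, -0.164, 0.014], 0.69), ([0.581, -0.193, 0.017], 0.51), ([0.508, -0.17, 0.032], 0.48)]
31.2 [0.5049 0.3249 0.2636]
side scraper 0.95 2241 [[0.441, 0.122, 0.043], [0.553, 0.158, 0.119]]
side rest 0.66 962 [[0.435, 0.115, -0.002], [0.557, 0.152, 0.044]]
   [494.3 109.9] [ 60.5 128.5] 85.3
top scraper 0.84 1244 [[0.442, 0.122, 0.001], [0.555, 0.167, 0.121]]
top rest 0.72 503 [[0.433, 0.11, -0.001], [0.561, 0.169, 0.056]]
   [495.  133.3] [ 31.6 131.4] 69.9
lid top 648 [503.4 -34.8] [46.7 46.8] 0.7 [0.128  0.1308]
lid side 731 [502.3 -35.2] [47.6 47.4] 0.2 [0.1269 0.1286]
```

View pics/s6.png

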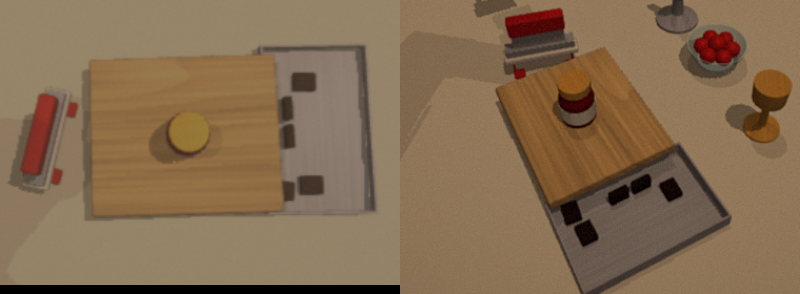

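The jar stands upright in the middle of the board (side crop (577,100), lid about 2 mm from centre). All five chocolates are in the tray, the scraper is on its rest and the bystanders haven't moved.

```bash
python3 -c "
from station import robot
print(robot.hand_in())"
```

```text
the job is handed in; nothing more can be done
None
```

I handed the job in at about 31 s (hand-in gave no verdict): all five chocolates are in the crumb tray (two lean low against the board edge), the scraper stands upright on its rest, and the jar stands about 2 mm from the board's centre.

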